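# Push the jar lids home

## Task

Three identical glass storage jars with tan push-in lids stand on the worktop in front of the sink. On two of them the lid is not pushed home: it stands proud and the red seal ring round the neck shows beneath it; press each of these two lids straight down until it is fully seated and no red shows, leaving the jars standing upright where they are. Do not touch the third jar, whose lid is already shut, and leave the other things alone.

Things in the scene. Friction and masses are not known exactly. Their poses are not given: they have to be found in the camera images.
- jar_a: clear round glass storage jar, 66 mm in diameter, about 0.45 kg, loose on the worktop, one of three alike; its lid stands proud at the start. Origin: centre of its underside, z up along the jar's axis. The flat top of its lid lies 98 mm above the origin when seated, plus the lid's joint value when proud
- jar_a_lid (a joint): tan push-in lid of jar_a, 60 mm in diameter, 14 mm thick, sliding along the jar's z. Value in m: 0 = fully seated, hiding the red seal ring on the jar's neck; 0.009 to 0.011 at the start, red showing below it. Moves down against about 5 N of steady friction (plus 12 N per m/s), stays where it is left, stops hard when seated
- jar_b: clear round glass storage jar, 66 mm in diameter, about 0.45 kg, loose on the worktop, one of three alike; its lid stands proud at the start. Origin: centre of its underside, z up along the jar's axis. The flat top of its lid lies 98 mm above the origin when seated, plus the lid's joint value when proud
- jar_b_lid (a joint): tan push-in lid of jar_b, 60 mm in diameter, 14 mm thick, sliding along the jar's z. Value in m: 0 = fully seated, hiding the red seal ring on the jar's neck; 0.009 to 0.011 at the start, red showing below it. Moves down against about 5 N of steady friction (plus 12 N per m/s), stays where it is left, stops hard when seated
- jar_c: clear round glass storage jar, 66 mm in diameter, about 0.45 kg, loose on the worktop, one of three alike; its lid is already shut at the start: not to be touched. Origin: centre of its underside, z up along the jar's axis. The flat top of its lid lies 98 mm above the origin when seated, plus the lid's joint value when proud
- jar_c_lid (a joint): tan push-in lid of jar_c, 60 mm in diameter, 14 mm thick, sliding along the jar's z. Value in m: 0 = fully seated, hiding the red seal ring on the jar's neck; 0 at the start. Moves down against about 5 N of steady friction (plus 12 N per m/s), stays where it is left, stops hard when seated
- jar_violet: bystander: clear jar of brown powder with a violet lid, 84 mm in diameter, 128 mm tall, loose. Origin: centre of its underside
Mind the look-alikes: they are no part of the job. What is shaped like the jar_a but pink is not meant.

How it is judged:
By the outcome, as a careful person would: the job done as asked, in the order asked, and still so for the second after the job is handed in, with the robot touching nothing.
It also fails if it takes over 35 s, if anything falls off the work surface, if the arm or the gripper's body presses on something with over 40 N, if the wrist force passes 120 N, or if a joint passes its speed limit or range.

## Robot

A 6-joint arm with a two-finger parallel gripper is mounted at the origin on a cart in front of the work surface, level with it; the furniture and walls round the work are solid. World frame = base frame: x ahead of the robot, y to its left, z up, the work surface at z = 0. Lengths are in m, angles in rad, forces in N, time in s.
With the tool pointing down it reaches from about 0.35 to 0.875 m from the base axis. Payload 4.2 kg.
Tool frame: the origin (TCP) lies at the very end of the fingers, on their centre line; the grasp point (between the pads) lies behind it (robot.grasp_offset is the z of the grasp point in the tool frame, in m); z points along the fingers, y is the line along which they close (so a half turn about z gives the same grasp; the last joint's range is limited). The gripper opens to 87 mm and grips with 3 to 60 N. Pads are 19 mm wide; open, the fingers measure 117 mm over their backs; the gripper's body (75 mm by 190 mm) begins 51 mm behind the grasp point.
Start: joints at [-1.072, 0.385, 0.008, 0, -1.194, -0.259], TCP at [0.148, -0.607, 0.184] pointing down, gripper open.
Joint ranges: [-3.14, 3.14], [-1.21, 2.06], [-1.07, 1.41], [-3.16, 2.05], [-2.99, -0.16], [-3.1, 3.1]. Speed limits (rad/s): [2.79, 2.79, 3.14, 3.14, 3.14, 3.14].

## Interface

Orientations are given as a 3x3 rotation matrix whose columns are the frame's x, y, z axes.
In Python, from rig import readout, vision, robot gives the robot as it stands. The module is installed in compiled form; this text tells all that it offers.
- The arm moves only by the tool send_rows, never from a script. Its argument "increments" is a list that holds one entry, the list of rows, each a list of 4 numbers: the shift along the tool's x, y, z in m, then the turn about the tool's z in degrees. In form: [[[tx, ty, tz, roll], ...]]. A call has 1 to 20 rows; each row shifts and turns the commanded pose from where the row before left it, along the tool's axes as they then stand; what a row does not reach is not made up. A row lasts 1/8 s, in which the tool goes at most 62.5 mm and 10.7 degrees, less where a joint would pass 70% of its speed; a pose out of reach is approached as far as the arm can. A call is refused whole if a number of a shift passes 0.0625 or a number of a turn 10.7, either way. A call with a gripper value outside its range is refused whole. "fingers" is the closure, from 0 (fully open) to 1 (shut), set as the call begins (left out, the last holds). The fingers move at their own pace and stop on an object; "force" is the grip in N (left out, the last holds). Time passes only in rows, so rows that do not move let the fingers close. It gives the time, the measured TCP pose, the force, the opening and the grip force at its end, in the units of the state.
- readout.observe(): the state, without advancing time (a new reading comes with each control period).
- vision.camera(name): name is "scene" or "top" or "wrist"; returns a dict with "image" (400x640x3 uint8, red, green, blue), "mtx" (3x3 intrinsics, pixels), "k1" (the pictures are not rectified: a ray, as slopes to the right and down, at radius r is drawn at 1 + k1 r^2 times it, then the intrinsics apply), "rvec" (rotation vector, rad) and "tvec" (3), from world to camera coordinates, as OpenCV has them; the wrist camera has in their place "hand_eye" (4x4, takes a point from camera to tool coordinates, whose origin is the TCP and whose axes are the flange's). Camera axes: x right, y down, z forward; pixel columns grow to the right and rows downward; lengths in m; the calibration is good to about 2 mm. A picture is of the moment at which its call begins: read the wrist's pose just before it. There is no depth.
- robot.job_done(): hands the job in; it is judged then, once.
The state is a dict: "clock": time; "joint_positions": joint angles; "qd": joint speeds; "effort": joint torques, N m; "tcp_pos": TCP position; "eef_rot": TCP orientation; "force": force on the tool from outside, world axes, zero at the start; "wrist_torque": the same for the moment, N m; "grip_width": opening from 0.0 (shut) to 1.0 (fully open); "grasp_force": force on a finger pad.
Only numpy, scipy, OpenCV 4.12 (cv2) and the standard library are available. Lean on these libraries where they do the work, as an engineer would, in place of code of your own. Each camera call takes 0.05 s, during which the arm holds its last target. There are 200 camera calls.

## Working session

There is one attempt and no reset: what is moved stays moved. The work goes in short steps, Python scripts to look and compute and a tool call to move; the robot and the scene stay as the last step left them, time stands still between calls to the robot, and variables do not carry over. Pictures are saved under pics/ and viewed, at most 10 in all, crops included, and the job is handed in when it is done.

Besides the shell and the picture viewer there is one more tool, called after ">>>" as a command line: name --argument value ..., lists and objects as JSON in quotes. send_rows: Moves the arm, as the interface text tells. Its arguments: {"type":"object","properties":{"increments":{"type":"array","items":{"type":"array","items":{"type":"array","items":{"type":"number"}}}},"fingers":{"type":"number"},"force":{"type":"number"}},"required":["increments"]}

```bash
mkdir -p pics
cat > h.py <<'E'
import numpy as np, cv2
from rig import readout, vision, robot
def ray(c,uv,st=None):
    p=cv2.undistortPoints(np.array([[uv]],float),c["mtx"],np.array([c["k1"],0,0,0,0.])) [0,0] if False else None
    K=np.array(c["mtx"]);d=np.array([(uv[0]-K[0,2])/K[0,0],(uv[1]-K[1,2])/K[1,1]])
    s=d.copy()
    for _ in range(30): s=d/(1+c["k1"]*(s@s))
    v=np.array([s[0],s[1],1.])
    if "hand_eye" in c:
        T=np.array(c["hand_eye"]);R=np.array(st["eef_rot"]);t=np.array(st["tcp_pos"])
        return R@T[:3,3]+t, R@T[:3,:3]@v
    R=cv2.Rodrigues(np.array(c["rvec"],float))[0]
    return -R.T@np.array(c["tvec"]).ravel(), R.T@v
def onz(c,uv,z,st=None):
    o,d=ray(c,uv,st); return o+d*(z-o[2])/d[2]
def snap(n,f):
    st=readout.observe(); c=vision.camera(n); cv2.imwrite("pics/"+f+".png",c["image"][:,:,::-1]); return st,c
E
python3 - <<'E'
from h import *
for n in("scene","top"):
    st,c=snap(n,n+"0")
print(st["clock"],st["tcp_pos"],st["eef_rot"],st["force"],robot.grasp_offset,c["k1"])
E
```

```text
0.05 [ 0.14829309 -0.60644431  0.18305823] [[-9.71429690e-01 -2.37326746e-01 -6.11346290e-04]
 [-2.37327514e-01  9.71427437e-01  2.09409217e-03]
 [ 9.68944778e-05  2.17935260e-03 -9.99997621e-01]] [-0.37370477 -0.21063364 -0.21687223] -0.0187 -0.09319512644079907
```

View pics/scene0.png

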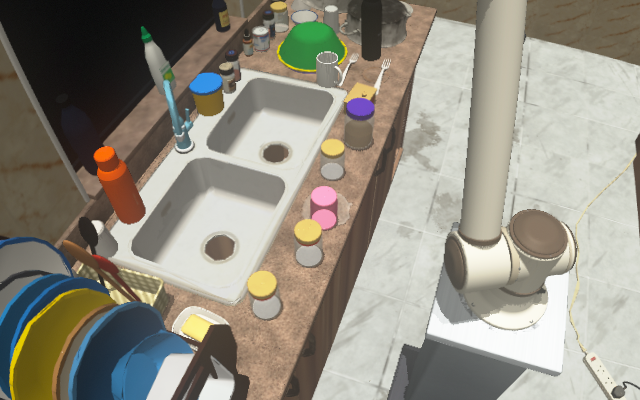

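View pics/top0.png

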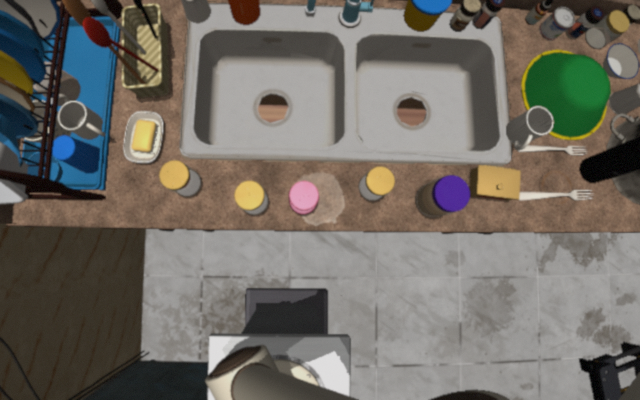

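Scene view: tan lids at (262,285), (308,232) and (333,148). The pink look-alike is at (323,200) and the violet jar at (360,120). In the top view the tan lids are at (174,177), (250,197) and (379,182). I'll measure them by triangulation and look for red.

Run:
```python
from h import *
P={}
for n,g in(("scene",[(262,285),(308,232),(333,148)]),("top",[(174,177),(250,197),(379,182)])):
    c=vision.camera(n); im=c["image"]; hsv=cv2.cvtColor(im,cv2.COLOR_RGB2HSV)
    m=cv2.inRange(hsv,(15,90,140),(28,255,255)); 
    k,l,s,ce=cv2.connectedComponentsWithStats(m)
    P[n]=[]
    for p in g:
        i=l[p[1],p[0]]; cnt=max(cv2.findContours((l==i).astype(np.uint8),0,1)[0],key=len)
        e=cv2.fitEllipse(cv2.convexHull(cnt)); print(n,p,s[i],ce[i].round(1),np.round(e[0]+e[1],1)); P[n].append((ray(c,e[0]),onz(c,e[0],.1)))
    hs=cv2.inRange(hsv,(0,120,80),(8,255,255))|cv2.inRange(hsv,(172,120,80),(180,255,255))
    for p in g: 
        w=hs[p[1]-15:p[1]+40,p[0]-25:p[0]+25]; print("red",w.sum()//255)
    if n=="scene": cv2.imwrite("pics/crop.png",cv2.resize(im[125:325,235:385,::-1],None,fx=3,fy=3,interpolation=cv2.INTER_CUBIC))
for (a,pa),(b,pb) in zip(P["scene"],P["top"]):
    A=np.array([a[1],-b[1]]).T; t=np.linalg.lstsq(A,b[0]-a[0],rcond=None)[0]
    x=a[0]+t[0]*a[1];y=b[0]+t[1]*b[1]; print(((x+y)/2).round(4),np.linalg.norm(x-y).round(4),pa.round(3),pb.round(3))
```

```text
scene (262, 285) [247 270  31  27 637] [261.8 283.2] [261.8 283.2  26.2  30.5]
scene (308, 232) [294 219  28  23 508] [307.2 230. ] [307.2 230.   22.8  27.7]
scene (333, 148) [321 138  24  18 336] [332.4 146.7] [332.4 146.7  17.5  23.6]
red 4
red 16
red 0
top (174, 177) [159 159  30  30 703] [173.1 174. ] [173.1 174.   28.7  30.8]
top (250, 197) [233 180  31  30 740] [248.2 194.5] [248.2 194.5  30.1  30.8]
top (379, 182) [366 166  29  29 668] [380.4 180. ] [380.5 180.   28.5  29.6]
red 0
red 0
red 0
[0.4947 0.2202 0.1021] 0.002 [0.494 0.219 0.1  ] [0.496 0.221 0.1  ]
[0.4549 0.0633 0.1013] 0.0008 [0.455 0.062 0.1  ] [0.455 0.064 0.1  ]
[ 0.4918 -0.2143  0.0887] 0.0013 [ 0.488 -0.203  0.1  ] [ 0.49  -0.212  0.1  ]
```

View pics/crop.png

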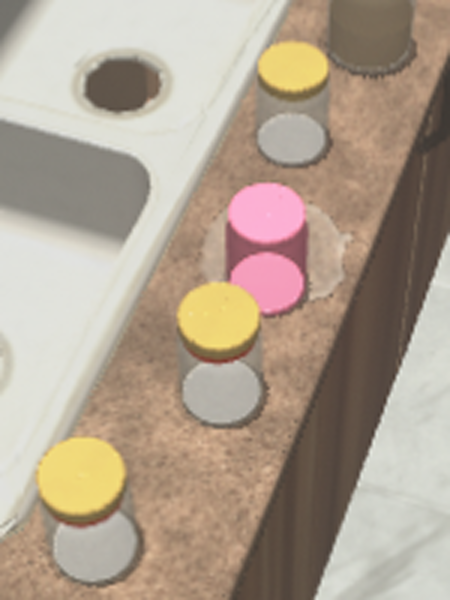

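Red shows under the two lids at about (0.495, 0.22) and (0.455, 0.063). The third, at y≈-0.21, shows none and its lid is 13 mm lower, so it is the shut one. I'll close the fingers and go above the nearer proud jar.

>>> send_rows --increments '[[[-0.0286,0.0361,-0.002,0],[-0.0286,0.0361,-0.002,0],[-0.0286,0.0361,-0.002,0],[-0.0286,0.0361,-0.002,0],[-0.0286,0.0361,-0.002,0],[-0.0286,0.0361,0,0],[-0.0286,0.0361,0,0],[-0.0286,0.0361,0,0],[-0.0286,0.0361,0,0],[-0.0286,0.0361,0,0],[-0.0286,0.0361,0,0],[-0.0286,0.0361,0,0],[-0.0286,0.0361,0,0],[-0.0286,0.0361,0,0],[-0.0286,0.0361,0,0],[-0.0286,0.0361,0,0],[0,0,0,0],[0,0,0,0]]]' --fingers 1

```text
clock: 2.45
tcp_pos: [0.4552, 0.0624, 0.1938]
eef_rot: [[-0.971, -0.238, -0.001], [-0.238, 0.971, -0.0], [0.001, -0.0, -1.0]]
force: [-0.5, -0.3, -0.2]
grip_width: 0.008
grasp_force: 0.0
```

Run:
```python
from h import *
st,c=snap("wrist","w1"); print(st["clock"],st["tcp_pos"],st["eef_rot"],st["force"],np.round(c["hand_eye"],3))
```

```text
2.45 [0.45524163 0.06242898 0.19381101] [[-9.71334801e-01 -2.37713073e-01 -1.09491956e-03]
 [-2.37712772e-01  9.71335410e-01 -3.99778142e-04]
 [ 1.15856663e-03 -1.28042059e-04 -9.99999321e-01]] [-0.54777667 -0.28265689 -0.23221027] [[-0.001 -0.955 -0.298  0.082]
 [ 1.    -0.001 -0.002 -0.   ]
 [ 0.001 -0.298  0.955 -0.199]
 [ 0.     0.     0.     1.   ]]
```

View pics/w1.png

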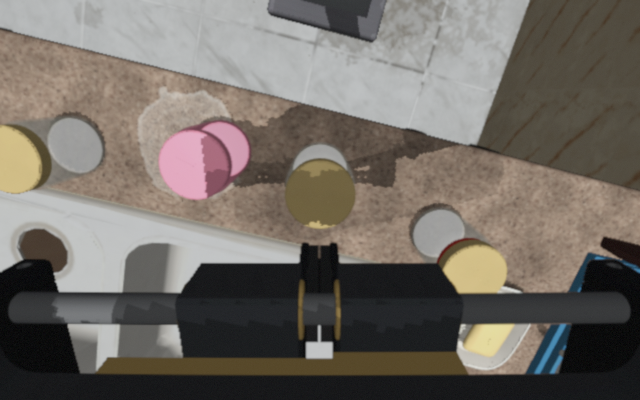

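The wrist view shows the target lid centred at about (320,193). The other proud lid, with its red ring, is at (474,270). The shut jar is at (15,158).

Run:
```python
from h import *
st=readout.observe();c=vision.camera("wrist");R=np.array(st["eef_rot"])
hsv=cv2.cvtColor(c["image"],cv2.COLOR_RGB2HSV)
m=cv2.inRange(hsv,(15,70,60),(32,255,255));m=cv2.morphologyEx(m,cv2.MORPH_OPEN,np.ones((5,5)))
k,l,s,_=cv2.connectedComponentsWithStats(m)
for p in((320,205),(474,270)):
    i=l[p[1],p[0]];cnt=max(cv2.findContours((l==i).astype(np.uint8),0,1)[0],key=len);e=cv2.fitEllipse(cv2.convexHull(cnt))
    (x,y),r=cv2.minEnclosingCircle(cnt)
    q=onz(c,e[0],.108,st);print(s[i],np.round(e[0]+e[1],1),(x,y,r),q.round(4),(R.T@(q-st["tcp_pos"])).round(4))
```

```text
[ 285  159   71   71 3925] [320.1 194.1  70.   71. ] (319.8466796875, 194.41111755371094, 35.77577209472656) [0.4531 0.0618 0.108 ] [0.002  0.0002 0.086 ]
[ 440  240   68   54 2897] [474.6 268.6  56.6  68. ] (473.24981689453125, 270.38092041015625, 34.54793167114258) [0.4883 0.2151 0.108 ] [-0.0685  0.1409  0.0859]
```

>>> send_rows --increments '[[[0.001,0,0.019,0],[0.001,0,0.019,0],[0,0,0.019,0],[0,0,0.019,0],[0,0,0.003,0],[0,0,0.003,0],[0,0,0.003,0],[0,0,0.003,0],[0,0,0.002,0],[0,0,0.002,0],[0,0,0,0]]]'

```text
clock: 3.92
tcp_pos: [0.4538, 0.0622, 0.102]
eef_rot: [[-0.971, -0.238, -0.0], [-0.238, 0.971, -0.0], [0.0, -0.0, -1.0]]
force: [-1.4, -0.6, 0.2]
grip_width: 0.007
grasp_force: 0.0
```

>>> send_rows --increments '[[[0,0,0.001,0],[0,0,0.001,0],[0,0,0.001,0],[0,0,0.001,0]]]'

```text
clock: 4.42
tcp_pos: [0.4538, 0.0622, 0.0981]
eef_rot: [[-0.971, -0.238, -0.0], [-0.238, 0.971, -0.0], [0.0, -0.0, -1.0]]
force: [0.0, 0.4, -0.2]
grip_width: 0.003
grasp_force: 0.0
```

>>> send_rows --increments '[[[0,0,0.001,0],[0,0,0.001,0]]]'

```text
clock: 4.68
tcp_pos: [0.4539, 0.0622, 0.0961]
eef_rot: [[-0.971, -0.238, 0.0], [-0.238, 0.971, 0.0], [-0.0, -0.0, -1.0]]
force: [0.6, -0.2, -0.1]
grip_width: 0.004
grasp_force: 0.0
```

Run:
```python
from h import *
st,c=snap("wrist","w2"); print(st["tcp_pos"],st["force"],st["wrist_torque"],st["effort"])
c=vision.camera("scene");cv2.imwrite("pics/s2.png",cv2.resize(c["image"][125:325,235:385,::-1],None,fx=3,fy=3,interpolation=cv2.INTER_CUBIC))
a=cv2.imread("pics/s2.png");b=cv2.resize(cv2.imread("pics/w2.png"),None,fx=.5,fy=.5)
o=np.zeros((600,780,3),np.uint8);o[:,:450]=a;o[:200,450:770]=b;cv2.imwrite("pics/v2.png",o)
```

```text
[0.4538692  0.06220641 0.09610398] [ 0.55591044 -0.23789045 -0.05231852] [-0.00241549 -0.05470461  0.04269924] [-2.81626189e-04 -2.56809872e+01  1.52606481e+01  3.40288438e+00
 -9.77476034e-02 -2.27263865e-05]
```

View pics/v2.png

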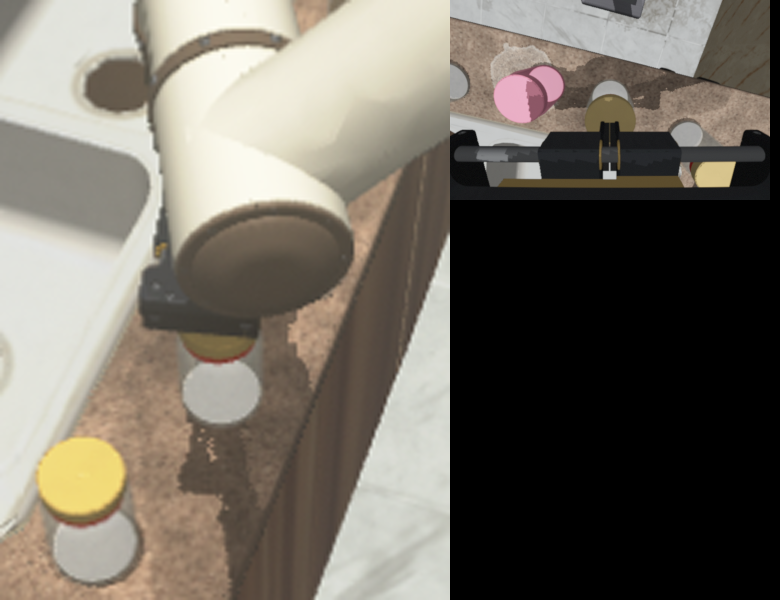

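There's no force yet and red still shows on the target, so the tips aren't touching. I'll keep going down in small steps and watch the force.

>>> send_rows --increments '[[[0,0,0.0015,0],[0,0,0.0015,0]]]'

```text
clock: 5.03
tcp_pos: [0.4538, 0.0622, 0.0931]
eef_rot: [[-0.971, -0.238, 0.0], [-0.238, 0.971, 0.0], [-0.0, 0.0, -1.0]]
force: [0.0, -0.3, 0.5]
grip_width: 0.004
grasp_force: 0.0
```

>>> send_rows --increments '[[[0,0,0.001,0],[0,0,0.001,0]]]'

```text
clock: 5.28
tcp_pos: [0.4539, 0.0622, 0.0911]
eef_rot: [[-0.971, -0.238, 0.0], [-0.238, 0.971, -0.0], [-0.0, -0.0, -1.0]]
force: [1.1, 0.7, -0.7]
grip_width: 0.008
grasp_force: 0.0
```

Run:
```python
from h import *
st,c=snap("wrist","w3"); print(st["tcp_pos"],st["force"],st["effort"])
R=np.array(st["eef_rot"]);T=np.array(c["hand_eye"])
for z in(0,-.01): 
    p=np.linalg.inv(T)@[0,0,z,1]; r=p[:2]/p[2]; r=r*(1+c["k1"]*(r@r)); print(z,r*[c["mtx"][0][0],c["mtx"][1][1]]+[c["mtx"][0][2],c["mtx"][1][2]])
```

```text
[0.45385607 0.06221051 0.09108517] [ 1.12449176  0.73806941 -0.66513319] [-1.41019505e-04 -2.58497965e+01  1.50752664e+01  3.36193353e+00
 -9.81555437e-02 -3.01412774e-05]
0 [319.93357146 235.3866438 ]
-0.01 [319.96154756 241.96201327]
```

View pics/w3.png

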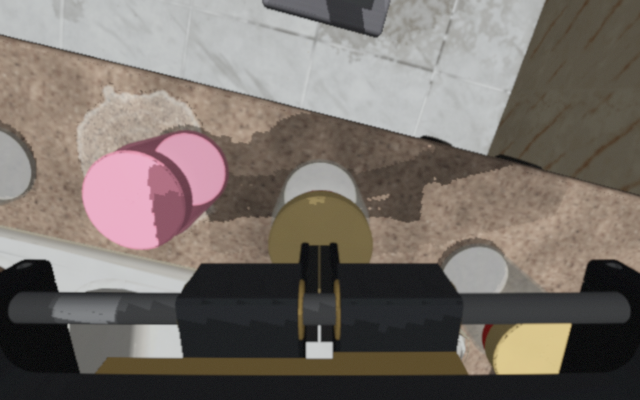

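In the wrist view the closed fingertips are at (320,245) over the lid disc, which is centred at (320,243). The TCP itself would project to row 235, so the closed tips end about 12 mm behind it. That explains the missing contact, so I'll go further down.

>>> send_rows --increments '[[[0,0,0.001,0],[0,0,0.001,0],[0,0,0.001,0]]]'

```text
clock: 5.7
tcp_pos: [0.4539, 0.0622, 0.0881]
eef_rot: [[-0.971, -0.238, 0.0], [-0.238, 0.971, 0.0], [-0.0, 0.0, -1.0]]
force: [0.6, -0.4, -0.4]
grip_width: 0.006
grasp_force: 0.0
```

>>> send_rows --increments '[[[0,0,0.001,0],[0,0,0.001,0]]]'

```text
clock: 5.95
tcp_pos: [0.4539, 0.0622, 0.0861]
eef_rot: [[-0.971, -0.238, 0.0], [-0.238, 0.971, 0.0], [-0.0, 0.0, -1.0]]
force: [0.1, -0.6, 0.3]
grip_width: 0.008
grasp_force: 0.0
```

Run:
```python
from h import *
st=readout.observe();c=vision.camera("wrist");cv2.imwrite("pics/w4.png",c["image"][:,:,::-1])
R=np.array(st["eef_rot"]);p=np.array(st["tcp_pos"])
hsv=cv2.cvtColor(c["image"],cv2.COLOR_RGB2HSV)
m=cv2.inRange(hsv,(15,70,60),(32,255,255));m=cv2.morphologyEx(m,cv2.MORPH_OPEN,np.ones((5,5)))
k,l,s,_=cv2.connectedComponentsWithStats(m);i=l[225,285];print(s[i])
ys,xs=np.where(l==i)
for y in range(s[i][1],s[i][1]+s[i][3],6):
    xx=xs[ys==y];print(y,xx.min(),xx.max())
# height from lid's top row & from chord width
def dia(y,x0,x1,z): 
    a=onz(c,(x0,y),z,st);b=onz(c,(x1,y),z,st);return np.linalg.norm(a-b)
yt=s[i][1]; x0,x1=s[i][0],s[i][0]+s[i][2]; ym=int(np.median(ys[(xs==x0)|(xs==x1-1)]))
for z in(.07,.075,.08,.085,.09,.095,.1,.105,.11): print(z,dia(ym,x0,x1,z).round(4),((onz(c,(320,yt),z,st)-p)@R).round(4)[0],(onz(c,(320,yt),z,st)-onz(c,(320,ym),z,st))@R[:,0])
```

```text
[ 266  193  109   71 5570]
193 315 325
199 297 343
205 287 353
211 281 360
217 276 364
223 274 367
229 271 370
235 268 372
241 267 373
247 266 374
253 266 373
259 268 372
0.07 0.0731 0.0225 0.03828211142581069
0.075 0.0714 0.0239 0.037390215035573035
0.08 0.0697 0.0253 0.036498318645335384
0.085 0.068 0.0267 0.03560642225509774
0.09 0.0663 0.0281 0.03471452586486008
0.095 0.0646 0.0295 0.03382262947462243
0.1 0.0629 0.0309 0.03293073308438478
0.105 0.0612 0.0323 0.032038836694147074
0.11 0.0595 0.0337 0.03114694030390942
```

Run:
```python
from h import *
st=readout.observe();c=vision.camera("wrist");T=np.linalg.inv(np.array(c["hand_eye"]));K=np.array(c["mtx"])
def pr(q):
    p=T@[*q,1];r=p[:2]/p[2];r=r*(1+c["k1"]*(r@r));return (K[:2,:2]@r+K[:2,2]).round(1)
for x in(0,.0095,.013):
    print(x,[(z,pr((x,0,z)).tolist()[1]) for z in(0,-.01,-.02,-.03,-.04)])
print([(z,pr((0.0095,.0095,z)).tolist()) for z in(0,-.02,-.04)])
im=c["image"][180:300,240:400,::-1];cv2.imwrite("pics/tip.png",cv2.resize(im,None,fx=5,fy=5,interpolation=cv2.INTER_NEAREST)); print(st["tcp_pos"],st["clock"])
```

```text
0 [(0, 235.4), (-0.01, 242.0), (-0.02, 249.2), (-0.03, 257.1), (-0.04, 266.0)]
0.0095 [(0, 220.8), (-0.01, 226.8), (-0.02, 233.4), (-0.03, 240.6), (-0.04, 248.7)]
0.013 [(0, 215.4), (-0.01, 221.1), (-0.02, 227.4), (-0.03, 234.4), (-0.04, 242.2)]
[(0, [335.6, 220.8]), (-0.02, [337.3, 233.4]), (-0.04, [339.2, 248.7])]
[0.45374796 0.06213866 0.08595124] 6.0
```

View pics/tip.png

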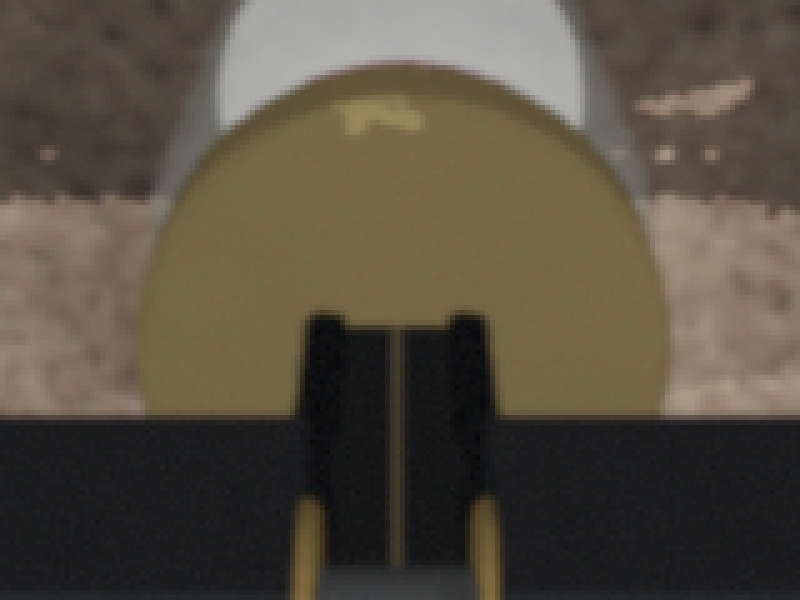

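The close view (tip at row ≈242) puts the closed fingertips roughly 30 mm behind the TCP. Lid size gives the top at z≈0.108, still proud. I'll continue down in small steps under force watch.

>>> send_rows --increments '[[[0,0,0.002,0],[0,0,0.001,0],[0,0,0.001,0],[0,0,0.001,0]]]'

```text
clock: 6.55
tcp_pos: [0.4538, 0.0622, 0.0811]
eef_rot: [[-0.971, -0.238, -0.0], [-0.238, 0.971, 0.0], [0.0, 0.0, -1.0]]
force: [0.1, 0.4, 0.7]
grip_width: 0.006
grasp_force: 0.0
```

>>> send_rows --increments '[[[0,0,0.001,0],[0,0,0.001,0],[0,0,0.001,0]]]'

```text
clock: 6.92
tcp_pos: [0.4538, 0.0622, 0.0781]
eef_rot: [[-0.971, -0.238, -0.0], [-0.238, 0.971, 0.0], [0.0, 0.0, -1.0]]
force: [-0.3, 0.3, 0.8]
grip_width: 0.007
grasp_force: 0.0
```

>>> send_rows --increments '[[[0,0,0.001,0],[0,0,0.001,0],[0,0,0.001,0]]]'

```text
clock: 7.3
tcp_pos: [0.4538, 0.0622, 0.0751]
eef_rot: [[-0.971, -0.238, 0.0], [-0.238, 0.971, -0.0], [-0.0, -0.0, -1.0]]
force: [-0.6, -0.1, 1.0]
grip_width: 0.007
grasp_force: 0.0
```

```bash
cat > lid.py <<'E'
from h import *
st=readout.observe();c=vision.camera("wrist");R=np.array(st["eef_rot"])
im=c["image"];hsv=cv2.cvtColor(im,cv2.COLOR_RGB2HSV)
m=cv2.inRange(hsv,(15,70,60),(32,255,255));m=cv2.morphologyEx(m,cv2.MORPH_OPEN,np.ones((5,5)))
k,l,s,_=cv2.connectedComponentsWithStats(m);i=l[230,285];ys,xs=np.where(l==i)
x0,x1=s[i][0],s[i][0]+s[i][2];ym=int(np.median(ys[(xs==x0)|(xs==x1-1)]))
print(s[i],ym,"tip row",[int(np.where(im[180:300,x].max(1)<50)[0][0])+180 for x in(305,312,328,335)])
for z in(.09,.098,.108): print(z,np.linalg.norm(onz(c,(x0,ym),z,st)-onz(c,(x1,ym),z,st)).round(4))
print(st["force"],st["tcp_pos"])
cv2.imwrite("pics/tip%d.png"%int(st["clock"]*100),cv2.resize(im[150:300,220:420,::-1],None,fx=4,fy=4,interpolation=cv2.INTER_NEAREST))
E
python3 lid.py; ls pics
```

```text
[ 263  199  115   65 5266] 256 tip row [243, 246, 246, 244]
0.09 0.0665
0.098 0.0636
0.108 0.06
[-0.60940495 -0.0810905   0.96353594] [0.45382838 0.06216287 0.07510552]
crop.png
s2.png
scene0.png
tip.png
tip730.png
top0.png
v2.png
w1.png
w2.png
w3.png
w4.png
```

>>> send_rows --increments '[[[0,0,0.001,0],[0,0,0.001,0],[0,0,0.001,0]]]'

```text
clock: 7.72
tcp_pos: [0.4539, 0.0622, 0.0721]
eef_rot: [[-0.971, -0.238, 0.0], [-0.238, 0.971, 0.0], [-0.0, -0.0, -1.0]]
force: [-0.9, 0.4, -0.2]
grip_width: 0.004
grasp_force: 0.0
```

>>> send_rows --increments '[[[0,0,0.001,0],[0,0,0.001,0],[0,0,0.001,0]]]'

```text
clock: 8.1
tcp_pos: [0.454, 0.0621, 0.0696]
eef_rot: [[-0.971, -0.238, 0.0], [-0.238, 0.971, -0.0], [-0.0, -0.0, -1.0]]
force: [-2.1, -1.0, 5.4]
grip_width: 0.003
grasp_force: 2.4
```

```bash
python3 lid.py
```

```text
[ 262  201  117   63 5070] 257 tip row [243, 246, 246, 244]
0.09 0.0657
0.098 0.0628
0.108 0.0591
[-2.06860766 -1.00092586  5.40295348] [0.45403067 0.06214611 0.0695961 ]
```

Contact at TCP z≈0.070 with 5.4 N, so the lid has started sliding. I expect it to seat near z≈0.060.

>>> send_rows --increments '[[[0,0,0.001,0],[0,0,0.001,0],[0,0,0.001,0],[0,0,0.001,0],[0,0,0.001,0],[0,0,0.001,0]]]'

```text
clock: 8.9
tcp_pos: [0.4539, 0.0622, 0.0631]
eef_rot: [[-0.971, -0.238, 0.0], [-0.238, 0.971, 0.0], [-0.0, -0.0, -1.0]]
force: [-1.0, -0.4, 4.4]
grip_width: 0.001
grasp_force: 2.5
```

>>> send_rows --increments '[[[0,0,0.001,0],[0,0,0.001,0]]]'

```text
clock: 9.15
tcp_pos: [0.4539, 0.0622, 0.0611]
eef_rot: [[-0.971, -0.238, 0.0], [-0.238, 0.971, 0.0], [-0.0, -0.0, -1.0]]
force: [-0.5, -0.5, 3.5]
grip_width: 0.007
grasp_force: 2.4
```

>>> send_rows --increments '[[[0,0,0.001,0]]]'

```text
clock: 9.28
tcp_pos: [0.4539, 0.0622, 0.0601]
eef_rot: [[-0.971, -0.238, 0.0], [-0.238, 0.971, 0.0], [-0.0, -0.0, -1.0]]
force: [-1.3, -0.4, 4.2]
grip_width: 0.006
grasp_force: 2.4
```

>>> send_rows --increments '[[[0,0,0.001,0]]]'

```text
clock: 9.4
tcp_pos: [0.4543, 0.0622, 0.0599]
eef_rot: [[-0.971, -0.238, 0.001], [-0.238, 0.971, -0.0], [-0.001, -0.001, -1.0]]
force: [-4.4, -0.6, 14.5]
grip_width: 0.004
grasp_force: 7.6
```

>>> send_rows --increments '[[[0,0,0.0005,0]]]'

```text
clock: 9.52
tcp_pos: [0.4544, 0.0622, 0.0599]
eef_rot: [[-0.971, -0.238, 0.001], [-0.238, 0.971, -0.0], [-0.001, -0.001, -1.0]]
force: [-4.3, -0.5, 15.6]
grip_width: 0.003
grasp_force: 8.0
```

It's seated: the descent stopped hard at 0.0599 and the force rose to 15 N. I'll lift and move above the second proud jar.

>>> send_rows --increments '[[[0,0,-0.005,0],[0,0,-0.02,0],[0,0,-0.03,0],[0,0,-0.03,0],[-0.0185,0.0356,-0.02,0],[-0.0185,0.0356,-0.02,0],[-0.0185,0.0356,0,0],[-0.0185,0.0356,0,0],[0,0,0,0],[0,0,0,0]]]'

```text
clock: 10.78
tcp_pos: [0.4913, 0.2177, 0.1827]
eef_rot: [[-0.971, -0.237, -0.002], [-0.237, 0.971, -0.001], [0.002, -0.001, -1.0]]
force: [-0.6, 0.2, 0.4]
grip_width: 0.001
grasp_force: 0.0
```

Run:
```python
from h import *
st,c=snap("wrist","w5");R=np.array(st["eef_rot"]);im=c["image"]
hsv=cv2.cvtColor(im,cv2.COLOR_RGB2HSV)
m=cv2.inRange(hsv,(15,70,60),(32,255,255));m=cv2.morphologyEx(m,cv2.MORPH_OPEN,np.ones((5,5)))
k,l,s,_=cv2.connectedComponentsWithStats(m);i=l[205,320]
cnt=max(cv2.findContours((l==i).astype(np.uint8),0,1)[0],key=len);e=cv2.fitEllipse(cv2.convexHull(cnt))
q=onz(c,e[0],.108,st);print(s[i],np.round(e[0]+e[1],1),q.round(4),(R.T@(q-st["tcp_pos"])).round(4),st["tcp_pos"],st["force"],st["clock"])
b=vision.camera("scene")["image"][125:325,235:385,::-1]
o=np.zeros((560,780,3),np.uint8);o[:400,:640]=im[:,:,::-1];o[160:,510:]=cv2.resize(b,(270,360),interpolation=cv2.INTER_CUBIC)[:400];o[160:,510:]=o[160:,510:];cv2.imwrite("pics/v5.png",o)
```

```text
[ 284  167   74   71 4108] [320.4 202.1  71.   73.6] [0.4927 0.2185 0.108 ] [-0.0017  0.0005  0.0747] [0.49129287 0.21767023 0.18270696] [-0.56594807  0.22818132  0.36766744] 10.775Traceback (most recent call last):
  File "<stdin>", line 9, in <module>
ValueError: could not broadcast input array from shape (360,270,3) into shape (400,270,3)
```

```bash
python3 -c "
import cv2,numpy as np
print(cv2.imread('pics/v5.png').shape)"
```

```text
[ WARN:0@0.018] global loadsave.cpp:275 findDecoder imread_('pics/v5.png'): can't open/read file: check file path/integrity
Traceback (most recent call last):
AttributeError: 'NoneType' object has no attribute 'shape'
```

The lid is within 2 mm of the tool axis. I'll descend to just above it, then press.

>>> send_rows --increments '[[[-0.001,0,0.0175,0],[-0.001,0,0.0175,0],[0,0,0.0175,0],[0,0,0.0175,0],[0,0,0.0175,0],[0,0,0.0175,0],[0,0,0,0],[0,0,0.002,0],[0,0,0.002,0],[0,0,0.001,0],[0,0,0.001,0],[0,0,0.001,0],[0,0,0.001,0],[0,0,0.001,0],[0,0,0.001,0],[0,0,0.001,0]]]'

```text
clock: 12.88
tcp_pos: [0.494, 0.2186, 0.068]
eef_rot: [[-0.971, -0.238, 0.0], [-0.238, 0.971, 0.0], [-0.001, 0.0, -1.0]]
force: [-1.4, 0.4, 4.7]
grip_width: 0.005
grasp_force: 2.5
```

>>> send_rows --increments '[[[0,0,0.001,0],[0,0,0.001,0],[0,0,0.001,0],[0,0,0.001,0]]]'

```text
clock: 13.38
tcp_pos: [0.4939, 0.2186, 0.0636]
eef_rot: [[-0.971, -0.237, 0.0], [-0.237, 0.971, 0.0], [-0.0, 0.0, -1.0]]
force: [-1.1, 0.0, 5.7]
grip_width: 0.003
grasp_force: 2.5
```

>>> send_rows --increments '[[[0,0,0.001,0],[0,0,0.001,0],[0,0,0.001,0]]]'

```text
clock: 13.75
tcp_pos: [0.4939, 0.2186, 0.0606]
eef_rot: [[-0.971, -0.238, 0.0], [-0.238, 0.971, 0.0], [-0.0, 0.0, -1.0]]
force: [-0.3, -0.2, 5.6]
grip_width: 0.007
grasp_force: 2.4
```

>>> send_rows --increments '[[[0,0,0.001,0]]]'

```text
clock: 13.88
tcp_pos: [0.494, 0.2186, 0.06]
eef_rot: [[-0.971, -0.238, 0.0], [-0.238, 0.971, -0.0], [-0.0, -0.0, -1.0]]
force: [-2.8, 0.0, 9.9]
grip_width: 0.006
grasp_force: 5.2
```

>>> send_rows --increments '[[[0,0,0.0005,0]]]'

```text
clock: 14.0
tcp_pos: [0.4941, 0.2186, 0.06]
eef_rot: [[-0.971, -0.238, 0.001], [-0.238, 0.971, -0.0], [-0.0, -0.0, -1.0]]
force: [-3.5, -0.2, 11.5]
grip_width: 0.006
grasp_force: 5.6
```

Seated at the same height (0.060), with the force rising to 11.5 N. I'll lift and swing clear to check.

>>> send_rows --increments '[[[0,0,0.0005,0],[0,0,-0.005,0],[0,0,-0.02,0],[0,0,-0.035,0],[0,0,-0.035,0],[0,0,-0.035,0],[0.025,-0.042,0,0],[0.025,-0.042,0,0],[0.025,-0.042,0,0],[0.025,-0.042,0,0],[0.025,-0.042,0,0],[0.025,-0.042,0,0],[0.025,-0.042,0,0],[0.025,-0.042,0,0],[0.025,-0.042,0,0],[0.025,-0.042,0,0],[0,0,0,0],[0,0,0,0]]]'

```text
clock: 16.25
tcp_pos: [0.3504, -0.2486, 0.188]
eef_rot: [[-0.972, -0.237, -0.001], [-0.237, 0.972, 0.001], [0.001, 0.001, -1.0]]
force: [0.4, -0.0, 0.1]
grip_width: 0.004
grasp_force: 0.0
```

Run:
```python
from h import *
st,c=snap("scene","s6");cv2.imwrite("pics/v6.png",cv2.resize(c["image"][125:325,235:385,::-1],None,fx=3,fy=3,interpolation=cv2.INTER_CUBIC))
hsv=cv2.cvtColor(c["image"],cv2.COLOR_RGB2HSV)
hs=cv2.inRange(hsv,(0,120,80),(8,255,255))|cv2.inRange(hsv,(172,120,80),(180,255,255))
for p in[(262,285),(308,232),(333,148)]: print((hs[p[1]-15:p[1]+40,p[0]-25:p[0]+25]>0).sum())
print(st["clock"],st["force"])
```

```text
0
0
0
16.25 [ 0.38929808 -0.01274293  0.10265066]
```

View pics/v6.png

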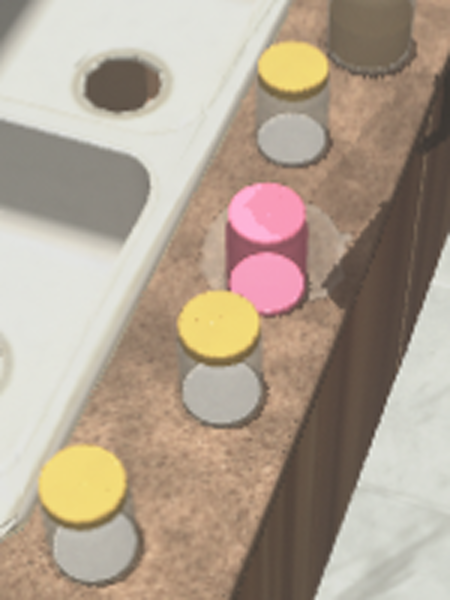

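Both pressed lids, at crop pixels (220,325) and (83,485), are seated with no red showing. All the jars stand where they were, so I'm handing in.

```bash
python3 -c "
from rig import robot
print(robot.job_done())"
```

```text
the job is handed in; nothing more can be done
None
```

I pressed both proud lids fully down with no red showing, left the jars upright where they stood and the third jar untouched, and handed the job in at about 16 s.

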